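# Load a vial in the bench shaker, shut its drop-down door and hold the run lever

## Task

Run the white-capped vial on the bench shaker: lower the shaker's drop-down door until it lies fully open, stand the vial cap up in the blue socket on the inside of the door and let go of it, then swing the door up until it is fully shut, with the vial inside. Only then press the yellow pad of the spring-loaded run lever down with the fingers until its pointer is in the green band, and finish while still holding it there: never push it on into the red. Leave the two black-capped vials and the timer alone.

Things in the scene. Friction and masses are not known exactly. Their poses are not given: they have to be found in the camera images.
- shaker: Bench vial shaker, white and grey, fixed to the bench, 120 deep (x) x 208 wide (y) x 157 mm high to its flat roof. Origin: on the bench, under the middle of its depth. Its front, with the door, looks along its own -x; z is up. Chamber with the door on its left (+y) half, grey control column with the lever on its right (-y) half. A scale strip stands on the roof near its front right corner (up to 231 mm above the bench, 36 mm to the right of the lever pad's middle).
- door (a joint): Angle of the drop-down door: 0 = shut (upright), 1.57 = fully open, lying level with its inner face up (end stop). Hinged along its lower edge, swings out and down along the shaker's -x. Stiff hinge: the door stays at whatever angle it is left; about 2 to 4 N at the bar moves it.
- door_hinge (a point): On the hinge line of the door, at the middle of its width, 50 mm above the bench; the hinge line runs along the shaker's y. The door's panel is 124 wide, 8 thick and ends 105 mm from the hinge line. The point turns with the door: its x points out of the door's inner face, its z from the hinge towards the bar.
- door_bar (a point): Middle of the round steel bar handle, 10 mm thick, along the shaker's y, 90 mm free between its posts, 150 mm from the hinge line along the door, 4 mm outside the plane of its inner face, 40 mm clear of the panel's edge. Pinched from above at any door angle, fingers before and behind it, it turns freely in the pads. 200 mm above the bench (43 above the roof) when shut, 46 mm when open.
- socket_floor (a point): Centre of the floor inside the blue round socket on the door's inner face, 65 mm from the hinge line: bore 28 mm, 26 mm deep, outside 35 mm. The socket's axis is this point's x (out of the inner face), so the socket stands upright, mouth up, when the door is fully open; floor then 54 mm above the bench. Turns with the door. The vial stays in it as the door is swung up and ends lying inside the chamber.
- socket_mouth (a point): Centre of the socket's mouth (rim), 26 mm from its floor; 80 mm above the bench when the door is fully open.
- vial_white: Sample vial with a WHITE ribbed screw cap, the one to load. 21 mm across, 57 mm high, cap 18 mm across and 11 mm high at the top; about 20 g. Origin: centre of its underside, z up along it. Stands on the bench to the right of the shaker.
- vial_black_a: Sample vial with a black screw cap, 21 mm across, 57 mm high; bystander. Origin: centre of its underside.
- vial_black_b: Another such vial with a black screw cap; bystander. Origin: centre of its underside. The three vials swap places from start to start, at least 85 mm apart.
- timer: Blue and white timer lying on its back, 70 x 64 x 16 mm; bystander. Origin: centre of its underside.
- lever (a joint): Angle by which the run lever is pressed: 0 = released (up), green band from 0.16 to 0.30, red from 0.33 to the stop at 0.45. A spring pushes it back: about 2 N on the pad at first, 5 N at 0.16, 8 N at 0.30.
- lever_pad (a point): Middle of the top of the yellow round pad at the lever's front end, 34 mm across, 10 mm thick; press here from above. The lever points along the shaker's -x from its pivot, 100 mm behind the pad and 185 mm above the bench; released it rises 0.30 rad to the pad, whose top is then 219 mm above the bench and sinks about 10 mm for each 0.1 rad. A black pointer on the pad runs along the scale strip (white, green, red from the top).

How it is judged:
On the way, in this order (a step that is already met when the one before it is completed fails the run):
1. the door is lowered until it lies fully open (value of joint door above 1.45 rad), for 0.2 s.
2. the white-capped vial stands in the socket of the open door, let go (distance between vial_white and socket_floor below 0.01 m and angle between the z axis of vial_white and the x axis of socket_floor, either way round below 0.35 rad and value of joint door above 1.4 rad and contact force between the fingers and vial_white below 0.05 N), for 0.3 s.
3. the door is fully shut with the vial in its socket (distance between vial_white and socket_floor below 0.01 m and angle between the z axis of vial_white and the x axis of socket_floor, either way round below 0.35 rad and value of joint door below 0.05 rad and value of joint lever below 0.1 rad), for 0.2 s.
At the end, for the whole second after the job is handed in: The fingers still press the lever (over 2 N), its angle between 0.16 and 0.30 rad (green) through the last second; the door is shut (under 0.05 rad); the white-capped vial is in the socket, its foot within 10 mm of the floor, its axis within 0.35 rad of the socket's (distance between vial_white and socket_floor below 0.01 m and angle between the z axis of vial_white and the x axis of socket_floor, either way round below 0.35 rad and value of joint door below 0.05 rad and value of joint lever between 0.16 and 0.3 rad and contact force between the fingers and lever above 2 N); the arm keeps its last pose, push and grip.
It fails at once if the lever is pushed into the red (past 0.33 rad) (value of joint lever above 0.33 rad).
It fails at once if the lever is pressed (past 0.12 rad) while the door is not shut (over 0.1 rad) (value of joint lever above 0.12 rad and value of joint door above 0.1 rad).
It fails at once if a black-capped vial or the timer is moved more than 30 mm, or such a vial is tipped (distance of any of vial_black_a, vial_black_b, timer from where it was at the start of the episode above 0.03 m or angle between any of vial_black_a, vial_black_b's own z axis and vertical above 0.5 rad).
It also fails if it takes over 72 s, if anything falls off the work surface, if the arm or the gripper's body presses on something with over 40 N, if the wrist force passes 120 N, or if a joint passes its speed limit or range.

## Robot

A 6-joint arm with a two-finger parallel gripper is mounted at the origin on a cart in front of the work surface, level with it; the furniture and walls round the work are solid. World frame = base frame: x ahead of the robot, y to its left, z up, the work surface at z = 0. Lengths are in m, angles in rad, forces in N, time in s.
With the tool pointing down it reaches from about 0.35 to 0.975 m from the base axis. Payload 4.9 kg.
Tool frame: the origin (TCP) lies at the very end of the fingers, on their centre line; the grasp point (between the pads) lies 19 mm behind it; z points along the fingers, x is the direction in which the jaws open and shut, and the axes are right-handed (so a half turn about z gives the same grasp; the last joint's range is limited). The gripper opens to 85 mm and grips with 20 to 120 N. Pads are 22 mm wide; open, the fingers measure 114 mm over their backs; the gripper's body (76 mm by 85 mm) begins 54 mm behind the grasp point. The pads swing forward as they close: fully open they stand 13 mm farther back than shut.
Start: joints at [0.998, 0.053, 1.613, -0, 1.476, -0.119], TCP at [0.274, 0.562, 0.231] pointing down, gripper open.
Joint ranges: [-3.01, 3.01], [-1.01, 2.22], [0.06, 2.58], [-1.02, 4.17], [0.09, 2.62], [-3.14, 3.14]. Speed limits (rad/s): [2.57, 2.57, 3.14, 3.14, 3.14, 3.14].

## Interface

Orientations are given as a unit quaternion [w, x, y, z].
In Python, from plant import manip, imaging gives the robot as it stands.
- The arm moves only by the shell command python3 -m pendant 'ROWS'. ROWS is JSON, a list that holds one entry, the list of rows, each a list of 7 numbers: the turn, a rotation vector about the world's x, y, z in units of pi rad (1.0 is pi rad), then the shift along the world's x, y, z in units of 250 mm (1.0 is 250 mm), then the opening, from 0 (shut) to 1 (fully open). In form: [[[ax, ay, az, tx, ty, tz, claw], ...]]. A call has 1 to 20 rows; each row shifts and turns the commanded pose from where the row before left it; what a row does not reach is not made up. A row lasts 1/8 s, in which the tool goes at most 62.5 mm and 10.7 degrees, less where a joint would pass 70% of its speed; a pose out of reach is approached as far as the arm can. A call with a number of a shift or a turn outside -1 to 1 is refused whole. A call with a gripper value outside its range is refused whole. The fingers move at their own pace and stop on an object; the grip force is fixed at half the most. Time passes only in rows, so rows that do not move let the fingers close. It gives the time, the measured TCP pose, the force and the opening at its end, in the units of the state.
- manip.state(): the state, without advancing time (a new reading comes with each control period).
- imaging.grab_frame(name): name is "scene" or "top"; returns a dict with "frame" (480x640x3 uint8, blue, green, red), "mtx" (3x3 intrinsics, pixels), "k1" (the pictures are not rectified: a ray, as slopes to the right and down, at radius r is drawn at 1 + k1 r^2 times it, then the intrinsics apply), "world_to_cam" (4x4, takes a point from world to camera coordinates). Camera axes: x right, y down, z forward; pixel columns grow to the right and rows downward; lengths in m; the calibration is good to about 2 mm. A picture is of the moment at which its call begins. There is no depth.
- manip.job_done(): hands the job in, once; it reports no verdict.
The state is a dict: "time": time; "joint_pos": joint angles; "joint_vel": joint speeds; "joint_efforts": joint torques, N m; "tool_pos": TCP position; "tool_rot": TCP orientation; "contact_force": force on the tool from outside, world axes, zero at the start; "ft_torque": the same for the moment, N m; "gripper_width": opening from 0.0 (shut) to 1.0 (fully open).
Only numpy, scipy, OpenCV 4.12 (cv2) and the standard library are available. Lean on these libraries where they do the work, as an engineer would, in place of code of your own. Each camera call takes 0.05 s, during which the arm holds its last target. There are 200 camera calls.

## Working session

There is one attempt and no reset: what is moved stays moved. The work goes in short steps, Python scripts to look and compute and a shell command to move; the robot and the scene stay as the last step left them, time stands still between calls to the robot, and variables do not carry over. Pictures are saved under pics/ and viewed, about 8 in all and at most 12, crops included, and the job is handed in when it is done.

```bash
mkdir -p pics; cat > h.py <<'E'
import numpy as np, cv2
from plant import manip, imaging
def grab(n):
    f=imaging.grab_frame(n); np.savez(f'{n}.npz',**{k:np.array(v) for k,v in f.items()}); return f
def load(n): return dict(np.load(f'{n}.npz'))
def proj(f,P):
    T=np.array(f['world_to_cam']);p=(T[:3,:3]@np.atleast_2d(P).T).T+T[:3,3]
    s=p[:,:2]/p[:,2:];s=s*(1+float(f['k1'])*(s**2).sum(1,keepdims=True))
    K=np.array(f['mtx']);return s*[K[0,0],K[1,1]]+K[:2,2]
def unproj(f,uv,z):
    K=np.array(f['mtx']);d=(np.array(uv,float)-K[:2,2])/[K[0,0],K[1,1]];s=d.copy()
    for _ in range(30): s=d/(1+float(f['k1'])*(s@s))
    T=np.array(f['world_to_cam']);R=T[:3,:3];c=-R.T@T[:3,3];r=R.T@np.r_[s,1]
    return c+r*(z-c[2])/r[2]
E
python3 - <<'E'
from h import *
for n in('scene','top'):
    f=grab(n);cv2.imwrite(f'pics/{n}0.png',f['frame']);T=np.array(f['world_to_cam']);print(n,-T[:3,:3].T@T[:3,3],T[2,:3],f['k1'],f['mtx'][0])
print(manip.state())
E
```

```text
scene [ 0.21728336 -0.51269796  0.85042016] [ 0.40645202  0.46314768 -0.78758554] -0.08541058850120217 [459.96276506   0.         322.83664573]
top [ 0.37006661 -0.08842775  1.34106103] [ 0.16951469 -0.01292294 -0.98544293] 0.03304708251895922 [610.34550168   0.         325.15505355]
{'time': 0.1, 'joint_pos': array([ 9.98004651e-01,  5.32951994e-02,  1.61417813e+00, -1.35024328e-06,
        1.47600108e+00, -1.18984220e-01]), 'joint_vel': array([ 0.00102218, -0.0021478 , -0.00343903, -0.00168811,  0.00101185,
       -0.00192509]), 'joint_efforts': array([ 2.44225760e-05, -3.94902277e+01, -3.71362638e+01, -1.41340347e-04,
        3.88339511e-03,  8.86862296e-06]), 'tool_pos': array([0.27367257, 0.56125964, 0.23017045]), 'tool_rot': array([ 4.00949086e-04,  8.48053476e-01,  5.29909819e-01, -8.51172950e-04]), 'contact_force': array([-1.06054512,  0.83537292, -0.33537614]), 'ft_torque': array([-0.05219055, -0.00695433,  0.01746734]), 'gripper_width': 0.9964022012320919}
```

View pics/scene0.png

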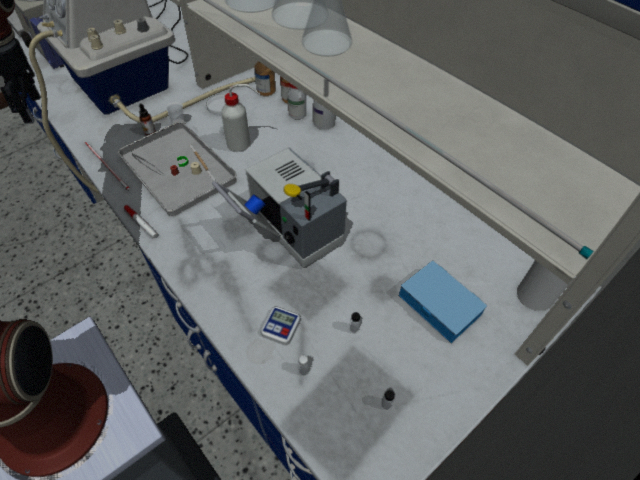

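View pics/top0.png

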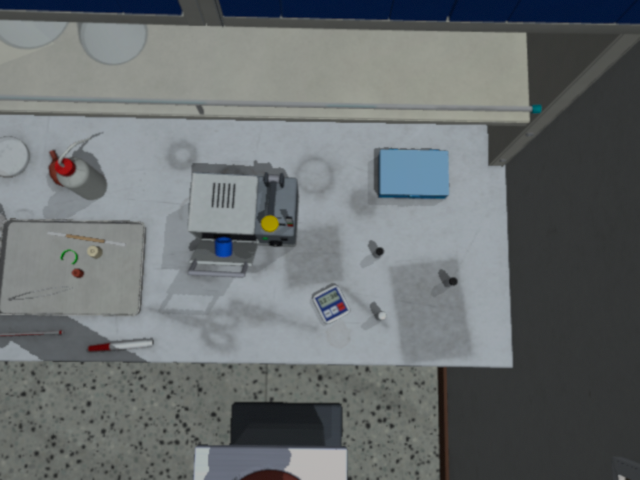

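The scene view shows the shaker at about (297,205), its door half open with the blue socket at (255,204). The white vial is at (305,365), the black vials at (356,321) and (389,398), and the timer at (280,324). In the top view, image up is +x and image left is +y.

```bash
python3 - <<'E'
from h import *
a=load('top')['frame'][160:300,175:315];b=load('scene')['frame'][140:280,200:360]
cv2.imwrite('pics/crop0.png',np.hstack([cv2.resize(a,(400,400),interpolation=2),cv2.resize(b,(400,350),interpolation=2)[:400] if 0 else cv2.copyMakeBorder(cv2.resize(b,(400,350),interpolation=2),0,50,0,0,0)]))
E
```

```text
(no output)
```

View pics/crop0.png

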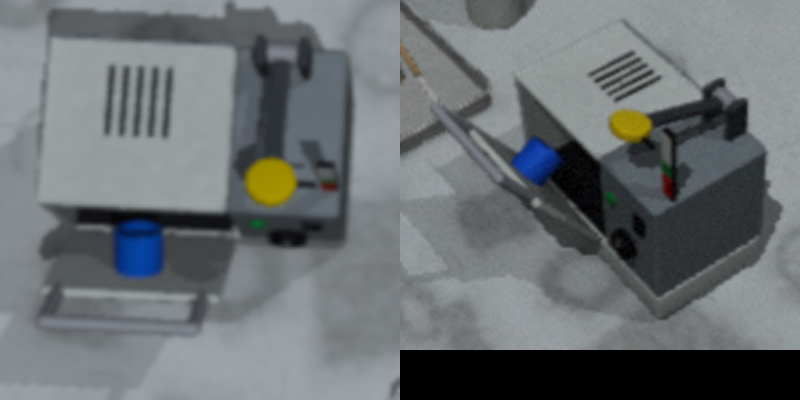

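The crop shows the door about 45° open. In the top crop the bar runs from (42,322) to (200,330) and the pad is at (271,181). In the scene crop the bar runs from (435,102) to (530,200). Next I fit the poses.

```bash
cat > fit.py <<'E'
from h import *
from scipy.optimize import least_squares
ft,fs=load('top'),load('scene')
T=lambda u,v:(175+u/2.857,160+v/2.857)
S=lambda u,v:(200+(u-400)/2.5,140+v/2.5)
obs=[('t','BL',T(52,38)),('t','FL',T(40,204)),('t','BR',T(351,51)),('t','FR',T(338,217)),('s','BL',S(622,20)),('s','FL',S(517,75)),('s','FR',S(657,208)),('s','BR',S(765,150)),
('t','pad',T(271,181)),('s','pad',S(631,122)),('t','bl',T(42,322)),('t','br',T(200,330)),('s','bl',S(435,102)),('s','br',S(532,200)),('t','mouth',T(138,228)),('s','mouth',S(548,160))]
def pts(q):
    x,y,w,phi,px,py,hx,hy,L=q
    s,c=np.sin(phi),np.cos(phi)
    # door dir from hinge u=(-s,0,c); inner normal n=(c,0,s)
    D=lambda a,n,yy:(hx-s*a+c*n,hy+yy,.05+c*a+s*n)
    loc=dict(BL=(.06,.104,.157),FL=(-.06,.104,.157),BR=(.06,-.104,.157),FR=(-.06,-.104,.157),pad=(px,py,.219),bl=D(.15,-.004,L),br=D(.15,-.004,-L),mouth=D(.065,.030,0),floor=D(.065,.004,0),bar=D(.15,-.004,0),hinge=(hx,hy,.05))
    R=np.array([[np.cos(w),-np.sin(w),0],[np.sin(w),np.cos(w),0],[0,0,1]])
    return {k:R@np.array(v)+[x,y,0] for k,v in loc.items()}
def res(q):
    P=pts(q);return np.concatenate([proj(ft if c=='t' else fs,P[k])[0]-o for c,k,o in obs])
r=least_squares(res,[.6,.1,0,.7,-.05,-.05,-.06,.04,.05],loss='soft_l1')
print(np.round(r.x,4));P=pts(r.x)
for k,v in P.items():print(k,np.round(v,4))
for (c,k,o),e in zip(obs,res(r.x).reshape(-1,2)):print(c,k,np.round(e,1))
E
python3 fit.py; python3 - <<'E'
from h import *
ft,fs=load('top'),load('scene')
for n,t,s in(('w',(382,316),(305,358)),('b',(379,251),(356,316)),('b2',(453,281),(390,392))):
    print(n,unproj(ft,t,.057),unproj(fs,s,.057))
print('timer',unproj(ft,(331,304),.016),unproj(fs,(281,324),.016))
a=ft['frame'][270:340,310:410];b=fs['frame'][300:400,270:410]
cv2.imwrite('pics/crop1.png',np.hstack([cv2.resize(a,(400,280),interpolation=2),cv2.resize(b,(392,280),interpolation=2)]))
E
```

```text
[ 0.6342  0.0579 -0.0289  0.5675 -0.0476 -0.0598 -0.058   0.0381  0.0546]
BL [0.6972 0.1601 0.157 ]
FL [0.5772 0.1636 0.157 ]
BR [ 0.6912 -0.0478  0.157 ]
FR [ 0.5712 -0.0443  0.157 ]
pad [ 5.849e-01 -5.000e-04  2.190e-01]
bl [0.4949 0.1547 0.1743]
br [0.4917 0.0455 0.1743]
mouth [0.5676 0.098  0.1209]
floor [0.5457 0.0986 0.107 ]
bar [0.4933 0.1001 0.1743]
hinge [0.5773 0.0977 0.05  ]
t BL [ 0.4 -0.9]
t FL [-0.2  0.2]
t BR [ 0.1 -0.6]
t FR [1.5 0.4]
s BL [-0.3 -0.9]
s FL [-2.5 -0.7]
s FR [-1.4  2.8]
s BR [ 1.5 -1.3]
t pad [ 0.6 -0.2]
s pad [-0.5 -0.4]
t bl [-0.4 -0.2]
t br [ 1.6 -0.5]
s bl [-0.9  2. ]
s br [-11.7  -6.6]
t mouth [1.6 0.1]
s mouth [ 0.4 -4.7]
w [ 0.42265858 -0.22647487  0.057     ] [ 0.42806438 -0.22862841  0.057     ]
b [ 0.55973245 -0.22033078  0.057     ] [ 0.55979522 -0.22470749  0.057     ]
b2 [ 0.4983894  -0.37661293  0.057     ] [ 0.5017462  -0.37579082  0.057     ]
timer [ 0.44833038 -0.1206039   0.016     ] [ 0.44831311 -0.12528237  0.016     ]
```

View pics/crop1.png

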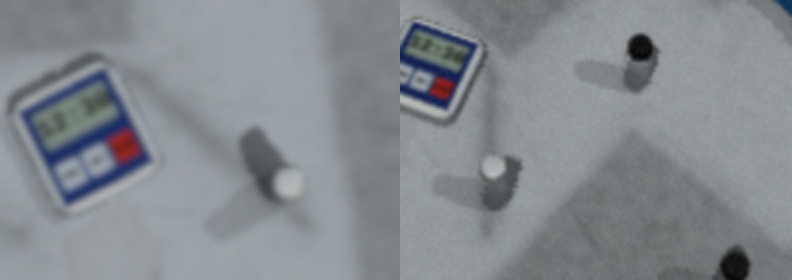

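The crop confirms the white cap at top pixel (382,316) and scene pixel (303,360), standing upright. I'll correct the misread bar end (that pixel was the post) and move above the bar.

```bash
sed -i "s/('s','br',S(532,200))/('s','br',S(506,186))/; s/,('s','mouth',S(548,160))//" fit.py; python3 fit.py | head -12; python3 -c "
from h import *
print(unproj(load('scene'),(303.2,359.6),.057))"
python3 -m pendant '[[[0,0,-0.0406,0.097,-0.205,0.013,0.5],[0,0,-0.0406,0.097,-0.205,0.013,0.5],[0,0,-0.0406,0.097,-0.205,0.013,0.5],[0,0,-0.0406,0.097,-0.205,0.013,0.5],[0,0,-0.0406,0.097,-0.205,0.013,0.5],[0,0,-0.0406,0.097,-0.205,0.013,0.5],[0,0,-0.0406,0.097,-0.205,0.013,0.5],[0,0,-0.0406,0.097,-0.205,0.013,0.5],[0,0,-0.0406,0.097,-0.205,0.013,0.5],[0,0,0,0,0,0,0.5]]]'
```

```text
[ 0.6342  0.0579 -0.0284  0.5809 -0.0476 -0.0597 -0.056   0.0394  0.054 ]
BL [0.6971 0.1601 0.157 ]
FL [0.5772 0.1635 0.157 ]
BR [ 0.6912 -0.0478  0.157 ]
FR [ 0.5713 -0.0444  0.157 ]
pad [ 5.849e-01 -5.000e-04  2.190e-01]
bl [0.4952 0.1552 0.1732]
br [0.4921 0.0473 0.1732]
mouth [0.5687 0.0991 0.1208]
floor [0.547  0.0997 0.1065]
bar [0.4937 0.1013 0.1732]
hinge [0.5793 0.0988 0.05  ]
[ 0.42354106 -0.22894846  0.057     ]
time: 1.35
tool_pos: [0.4931, 0.0974, 0.2603]
tool_rot: [0.0, 1.0, -0.018, -0.0]
contact_force: [-0.4, 0.4, 0.7]
gripper_width: 0.503
```

```bash
python3 -m pendant '[[[0,0,0,0,0.016,-0.15,0.5],[0,0,0,0,0,-0.15,0.5],[0,0,0,0,0,-0.125,0.5],[0,0,0,0,0,0,0.5],[0,0,0,0,0,0,0],[0,0,0,0,0,0,0],[0,0,0,0,0,0,0],[0,0,0,0,0,0,0]]]'
python3 - <<'E'
from h import *
a=grab('top')['frame'][160:300,175:315];b=grab('scene')['frame'][140:280,200:360]
cv2.imwrite('pics/grip.png',np.hstack([cv2.resize(a,(350,350),interpolation=2),cv2.resize(b,(400,350),interpolation=2)]))
E
```

```text
time: 2.35
tool_pos: [0.4932, 0.1049, 0.1563]
tool_rot: [-0.001, 1.0, -0.015, 0.001]
contact_force: [-1.3, 2.2, 6.1]
gripper_width: 0.09
```

View pics/grip.png

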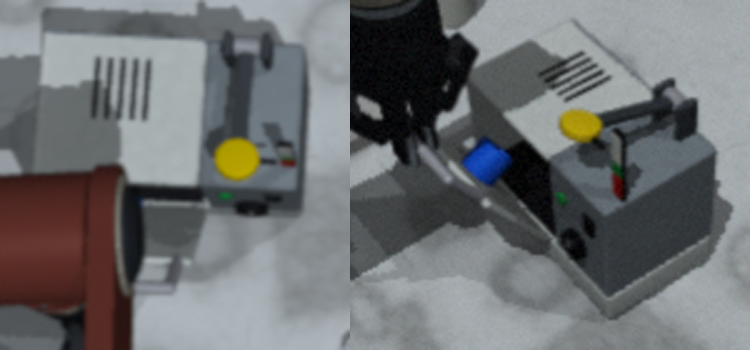

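The bar is pinched between the pads (opening 0.09). Next I swing the door down along the arc.

```bash
python3 -m pendant '[[[0,0,0,-0.059,0.001,-0.046,0],[0,0,0,-0.053,0.001,-0.053,0],[0,0,0,-0.046,0.001,-0.059,0],[0,0,0,-0.038,0.001,-0.065,0],[0,0,0,-0.030,0.001,-0.069,0],[0,0,0,-0.021,0.001,-0.072,0],[0,0,0,-0.012,0.001,-0.074,0],[0,0,0,-0.002,0.001,-0.074,0],[0,0,0,0,0,-0.01,0],[0,0,0,0,0,0,0],[0,0,0,0,0,0,0]]]'
```

```text
time: 3.82
tool_pos: [0.4263, 0.107, 0.0236]
tool_rot: [-0.001, 1.0, -0.016, -0.001]
contact_force: [-1.2, 4.7, -2.5]
gripper_width: 0.091
```

```bash
python3 -m pendant '[[[0,0,0,0,0,0,0.4],[0,0,0,0,0,0,0.4],[0,0,0,0,0,0,0.4],[0,0,0,0,0,0.15,0.4],[0,0,0,0,0,0.2,0.4],[0,0,0,0,0,0.2,0.4],[0,0,0,0,0,0.15,0.6],[0,0,0,-0.002,-0.223,0,0.6],[0,0,0,-0.002,-0.223,0,0.6],[0,0,0,-0.002,-0.223,0,0.6],[0,0,0,-0.002,-0.223,0,0.6],[0,0,0,-0.002,-0.223,0,0.6],[0,0,0,-0.002,-0.223,0,0.6],[0,0,0,0,0,0,0.6]]]'
python3 - <<'E'
from h import *
a=grab('top')['frame'][200:340,175:335];b=grab('scene')['frame'][160:400,200:430]
cv2.imwrite('pics/open.png',np.hstack([cv2.resize(a,(400,350),interpolation=2),cv2.resize(b,(335,350),interpolation=2)]))
E
```

```text
time: 5.58
tool_pos: [0.4234, -0.2313, 0.199]
tool_rot: [0.0, 1.0, -0.018, -0.0]
contact_force: [0.1, 0.4, -0.9]
gripper_width: 0.6
```

View pics/open.png

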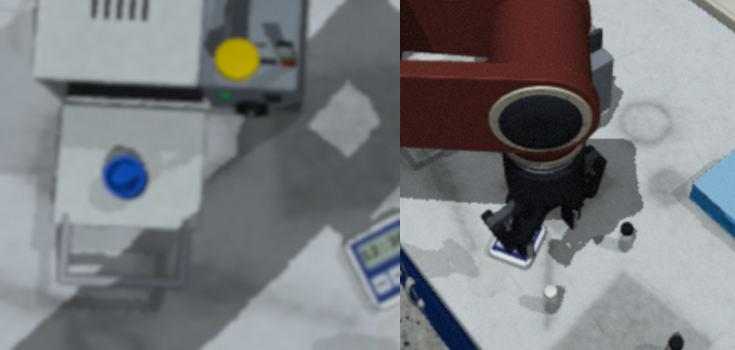

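The door lies flat with its blue socket at about (127,175) in the top crop. The white vial is still standing at scene pixel (303,360).

```bash
python3 - <<'E'
from h import *
f=load('top');I=f['frame'].astype(int)
m=((I[...,0]-I[...,2]>50)&(I[...,0]-I[...,1]>30)).astype(np.uint8);m[:250]=0;m[290:]=0;m[:,:205]=0;m[:,245:]=0
ys,xs=np.nonzero(m);print(len(xs),xs.min(),xs.max(),ys.min(),ys.max(),xs.mean(),ys.mean())
# predicted silhouette centre of a cylinder z .054-.08, r .0175, fit centre
th=np.linspace(0,2*np.pi,60)
from scipy.optimize import least_squares
def sil(c):
    p=np.vstack([proj(f,np.c_[c[0]+.0175*np.cos(th),c[1]+.0175*np.sin(th),0*th+z]) for z in(.05,.08)])
    return np.r_[p.min(0),p.max(0)]
o=np.r_[xs.min()-.0,ys.min()-.0,xs.max()+1,ys.max()+1]-.5
r=least_squares(lambda c:sil(c)-o,[.514,.1]);print(r.x,r.fun)
b=np.array([[179,0]])
for u,v in((64,280),(184,287)):print('bar',unproj(f,(175+u/2.5,200+v/2.5),.05))
E
```

```text
251 216 233 262 279 224.41035856573706 270.2629482071713
[0.51172244 0.10421916] [-0.44115759 -0.12785801  0.45251268  0.1271429 ]
bar [0.42568381 0.15272319 0.05      ]
bar [0.42125435 0.05247146 0.05      ]
```

```bash
python3 -m pendant '[[[0,0,0,0,0.014,-0.2,0.6],[0,0,0,0,0,-0.2,0.6],[0,0,0,0,0,-0.15,0.6],[0,0,0,0,0,-0.1,0.6],[0,0,0,0,0,-0.034,0.6],[0,0,0,0,0,0,0.6],[0,0,0,0,0,0,0],[0,0,0,0,0,0,0],[0,0,0,0,0,0,0],[0,0,0,0,0,0,0]]]'
```

```text
time: 6.92
tool_pos: [0.425, -0.2253, 0.0295]
tool_rot: [0.001, 1.0, -0.016, 0.001]
contact_force: [-1.4, 0.7, 6.1]
gripper_width: 0.209
```

```bash
python3 -m pendant '[[[0,0,0,0,0,0.15,0],[0,0,0,0,0,0.2,0],[0,0,0,0,0,0.2,0],[0,0,0,0,0.21,0,0],[0,0,0,0,0.219,0,0],[0,0,0,0,0.219,0,0],[0,0,0,0.03,0.219,0,0],[0,0,0,0.1,0.219,0,0],[0,0,0,0.11,0.219,0,0],[0,0,0,0.107,0,-0.05,0],[0,0,0,0,0,-0.05,0],[0,0,0,0,0,0,0],[0,0,0,0,0,0,0]]]'
python3 - <<'E'
from h import *
f=grab('scene');b=f['frame'][130:260,190:330]
p=manip.state()['tool_pos'];print(p)
for k in (-.0285,.0,.0285):print(k,proj(f,p+[0,0,k]),)
cv2.imwrite('pics/over.png',cv2.resize(b,(640,594),interpolation=2))
E
```

```text
time: 8.55
tool_pos: [0.5101, 0.1011, 0.1404]
tool_rot: [-0.0, 1.0, -0.016, -0.0]
contact_force: [-0.4, -0.1, -0.3]
gripper_width: 0.209
[0.51043676 0.10114758 0.14078876]
-0.0285 [[237.4593737  213.66433926]]
0.0 [[235.65563567 204.617574  ]]
0.0285 [[233.77392558 195.14979357]]
```

View pics/over.png

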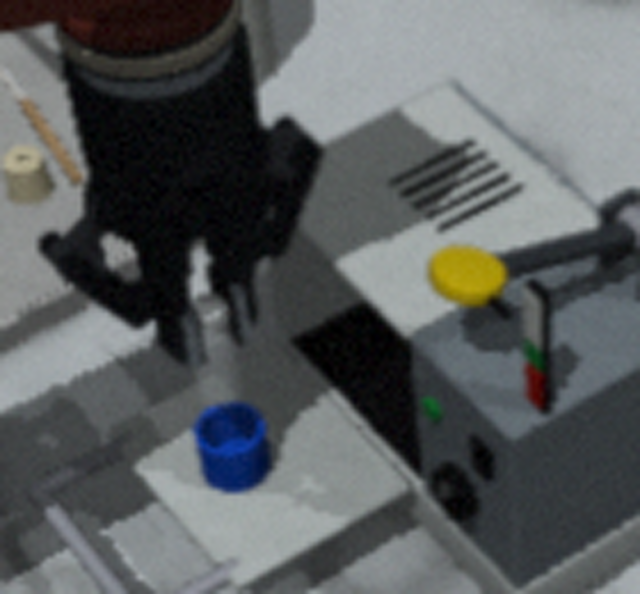

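The vial hangs upright between the fingers with its foot near (220,385) in the crop. The socket mouth is centred at about (232,428).

```bash
python3 - <<'E'
from h import *
f=load('scene')
print(unproj(f,(190+232/4.571,130+428/4.571),.08))
# crop
b=f['frame'][185:245,215:265]
b=cv2.resize(b,(500,600),interpolation=2).astype(float)*1.5
cv2.imwrite('pics/over2.png',np.clip(b,0,255))
for z in(.112,.13,.15):print(z,(proj(f,np.array([.5102,.1011,z]))-[215,185])*10)
E
```

```text
[0.51238636 0.09877057 0.08      ]
0.112 [[223.97845437 288.19565579]]
0.13 [[212.66662886 231.56242582]]
0.15 [[199.74011377 166.71091487]][ WARN:0@0.551] global loadsave.cpp:1063 imwrite_ Unsupported depth image for selected encoder is fallbacked to CV_8U.
```

View pics/over2.png

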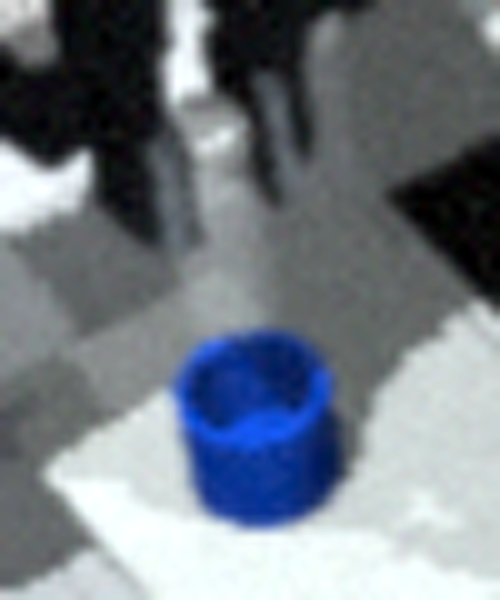

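```bash
python3 -m pendant '[[[0,0,0,0.006,0.011,0,0],[0,0,0,0,0,-0.06,0],[0,0,0,0,0,-0.06,0],[0,0,0,0,0,-0.03,0],[0,0,0,0,0,0,0],[0,0,0,0,0,0,0]]]'
```

```text
time: 9.35
tool_pos: [0.5125, 0.1045, 0.103]
tool_rot: [-0.0, 1.0, -0.015, 0.0]
contact_force: [-0.6, -0.1, 0.0]
gripper_width: 0.21
```

```bash
python3 -m pendant '[[[0,0,0,0,0,-0.03,0],[0,0,0,0,0,-0.034,0],[0,0,0,0,0,0,0],[0,0,0,0,0,0,0]]]'
```

```text
time: 9.85
tool_pos: [0.5122, 0.1045, 0.0867]
tool_rot: [0.0, 1.0, -0.015, -0.0]
contact_force: [-0.3, 0.5, 0.8]
gripper_width: 0.205
```

```bash
python3 -m pendant '[[[0,0,0,0,0,0,0.5],[0,0,0,0,0,0,0.5],[0,0,0,0,0,0,0.5],[0,0,0,0,0,0.1,0.5],[0,0,0,0,0,0.2,0.5],[0,0,0,0,0,0.2,0.5],[0,0,0,-0.17,0,0,0.5],[0,0,0,-0.17,0,0,0.5],[0,0,0,0,0,0,0.5],[0,0,0,0,0,0,0.5]]]'
python3 - <<'E'
from h import *
a=grab('top')['frame'][200:340,175:335];b=grab('scene')['frame'][150:260,200:310]
cv2.imwrite('pics/seated.png',np.hstack([cv2.resize(a,(400,350),interpolation=2),cv2.resize(b,(350,350),interpolation=2)]))
E
```

```text
time: 11.1
tool_pos: [0.4278, 0.1045, 0.2122]
tool_rot: [-0.0, 1.0, -0.015, 0.001]
contact_force: [0.6, 0.3, -0.1]
gripper_width: 0.505
```

View pics/seated.png

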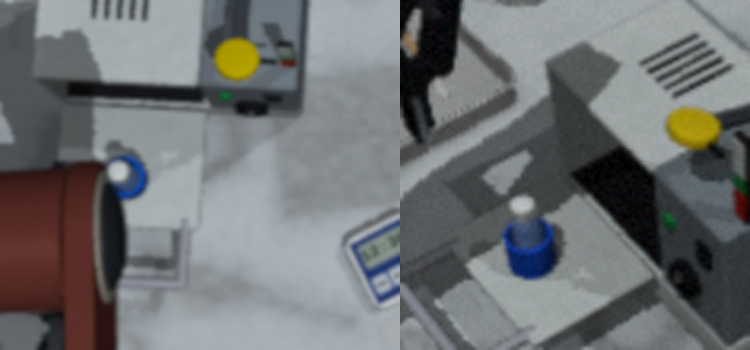

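The vial stands in the socket, cap up (white cap at (120,172) in the top crop), and it has been let go. Next I re-grip the bar.

```bash
python3 -m pendant '[[[0,0,0,-0.005,0,-0.2,0.4],[0,0,0,0,0,-0.2,0.4],[0,0,0,0,0,-0.2,0.4],[0,0,0,0,0,-0.14,0.4],[0,0,0,0,0,0,0.4],[0,0,0,0,0,0,0],[0,0,0,0,0,0,0],[0,0,0,0,0,0,0]]]'
```

```text
time: 12.2
tool_pos: [0.4262, 0.1046, 0.0281]
tool_rot: [-0.0, 1.0, -0.015, 0.0]
contact_force: [-5.8, 0.2, 2.7]
gripper_width: 0.09
```

```bash
python3 -m pendant '[[[0,0,0,0.003,0,0.072,0],[0,0,0,0.011,0,0.072,0],[0,0,0,0.020,0,0.069,0],[0,0,0,0.028,-0.001,0.067,0],[0,0,0,0.036,-0.001,0.063,0],[0,0,0,0.043,-0.001,0.058,0],[0,0,0,0.050,-0.001,0.053,0],[0,0,0,0.056,-0.002,0.046,0],[0,0,0,0.061,-0.002,0.039,0],[0,0,0,0,0,0,0]]]'
```

```text
time: 13.45
tool_pos: [0.5052, 0.1021, 0.169]
tool_rot: [0.001, 1.0, -0.015, 0.002]
contact_force: [-13.9, -3.8, 22.2]
gripper_width: 0.089
```

```bash
python3 -m pendant '[[[0,0,0,0,0,0.012,0],[0,0,0,0,0,0.012,0],[0,0,0,0,0,0,0],[0,0,0,0,0,0,0]]]'
python3 - <<'E'
from h import *
a=grab('top')['frame'][160:300,175:315];b=grab('scene')['frame'][140:280,200:360]
cv2.imwrite('pics/mid.png',np.hstack([cv2.resize(a,(350,350),interpolation=2),cv2.resize(b,(400,350),interpolation=2)]))
E
```

```text
time: 13.95
tool_pos: [0.5033, 0.1022, 0.1681]
tool_rot: [0.0, 1.0, -0.016, 0.0]
contact_force: [-1.2, -2.8, 2.2]
gripper_width: 0.087
```

View pics/mid.png

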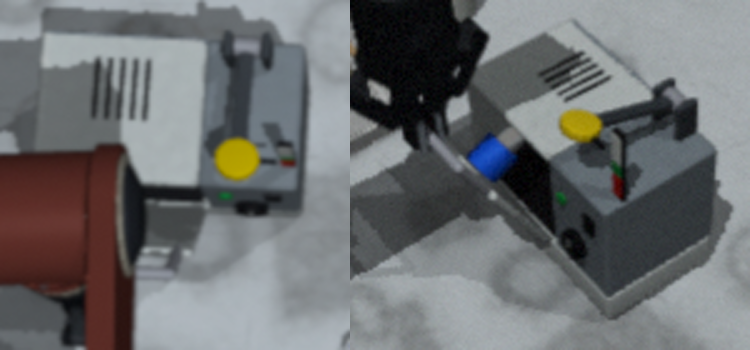

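The vial is still in the socket (cap at (510,138)) and the forces are relieved. Next I finish closing the door.

```bash
python3 -m pendant '[[[0,0,0,0.066,-0.002,0.032,0],[0,0,0,0.070,-0.002,0.024,0],[0,0,0,0.072,-0.002,0.015,0],[0,0,0,0.073,-0.002,0.006,0],[0,0,0,0,0,0,0],[0,0,0,0,0,0,0]]]'
```

```text
time: 14.8
tool_pos: [0.5722, 0.1, 0.1882]
tool_rot: [0.001, 1.0, -0.016, -0.002]
contact_force: [-9.5, -4.4, 9.8]
gripper_width: 0.087
```

```bash
python3 -m pendant '[[[0,0,0,0.01,0,0.008,0],[0,0,0,0.01,0,0.008,0],[0,0,0,0,0,0,0],[0,0,0,0,0,0,0]]]'
```

```text
time: 15.3
tool_pos: [0.5723, 0.1, 0.1882]
tool_rot: [0.001, 1.0, -0.015, -0.009]
contact_force: [-19.8, -5.2, 5.4]
gripper_width: 0.085
```

```bash
python3 -m pendant '[[[0,0,0,-0.01,0,-0.008,0],[0,0,0,0,0,0,0.35],[0,0,0,0,0,0,0.35],[0,0,0,0,0,0,0.35],[0,0,0,0,0,0.1,0.35],[0,0,0,0,0,0.2,0.35],[0,0,0,0,0,0.15,0.35],[0,0,0,0,-0.2,0,0],[0,0,0,0.02,-0.2,0,0],[0,0,0,0.02,0,0,0],[0,0,0,0,0,0,0],[0,0,0,0,0,0,0]]]'
python3 - <<'E'
from h import *
a=grab('top')['frame'][160:300,175:315];b=grab('scene')['frame'][140:280,200:360]
cv2.imwrite('pics/shut.png',np.hstack([cv2.resize(a,(350,350),interpolation=2),cv2.resize(b,(400,350),interpolation=2)]))
E
```

```text
time: 16.8
tool_pos: [0.5857, 0.0016, 0.3012]
tool_rot: [-0.0, 1.0, -0.015, -0.0]
contact_force: [-0.6, -0.2, -0.6]
gripper_width: 0.0
```

View pics/shut.png

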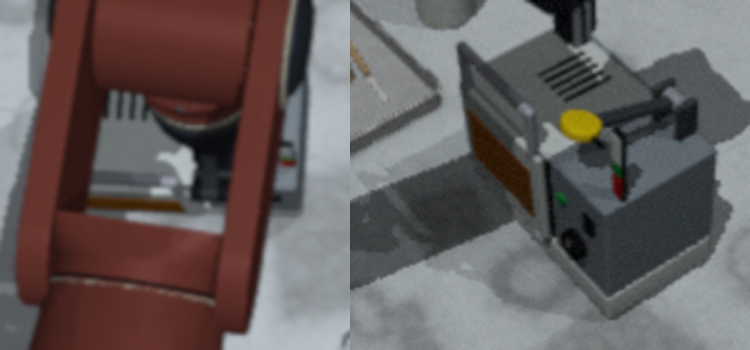

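The door is up against the body and the lever pad is at (580,125). Next I descend to just above the pad.

```bash
python3 -m pendant '[[[0,0,0,-0.006,-0.008,-0.15,0],[0,0,0,0,0,-0.12,0],[0,0,0,0,0,-0.03,0],[0,0,0,0,0,0,0],[0,0,0,0,0,0,0]]]'; python3 -m pendant '[[[0,0,0,0,0,-0.02,0],[0,0,0,0,0,-0.02,0],[0,0,0,0,0,-0.02,0],[0,0,0,0,0,0,0],[0,0,0,0,0,0,0]]]'
```

```text
time: 17.52
tool_pos: [0.5852, -0.0014, 0.2283]
tool_rot: [0.0, 1.0, -0.015, 0.001]
contact_force: [-0.6, -0.0, -0.1]
gripper_width: -0.003
time: 18.15
tool_pos: [0.5843, -0.0016, 0.2117]
tool_rot: [0.0, 1.0, -0.015, 0.0]
contact_force: [-1.1, -0.1, 3.1]
gripper_width: 0.003
```

```bash
python3 -m pendant '[[[0,0,0,0,0,-0.015,0],[0,0,0,0,0,-0.015,0],[0,0,0,0,0,-0.015,0],[0,0,0,0,0,-0.012,0],[0,0,0,0,0,0,0],[0,0,0,0,0,0,0],[0,0,0,0,0,0,0]]]'
python3 - <<'E'
from h import *
b=grab('scene')['frame'][165:235,270:350]
cv2.imwrite('pics/press.png',cv2.resize(b,(640,560),interpolation=2))
E
```

```text
time: 19.02
tool_pos: [0.5835, -0.0015, 0.1971]
tool_rot: [0.0, 1.0, -0.015, -0.001]
contact_force: [-4.9, -0.5, 5.9]
gripper_width: 0.003
```

View pics/press.png

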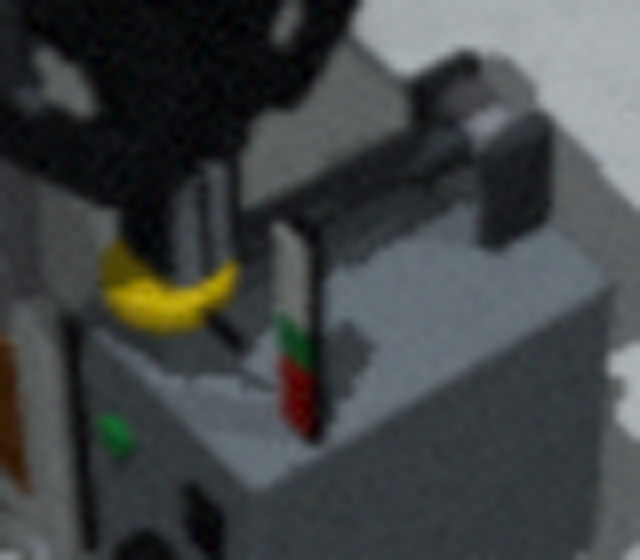

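The crop shows the pointer below the pad running towards the strip, near its lower green part. I'll check that against the projection rather than by eye.

```bash
python3 - <<'E'
from h import *
f=load('scene');print(manip.state()['contact_force'],manip.state()['tool_pos'])
for y in(-.0005,-.018,-.027,-.0325,-.0365):
  print(y,[np.round((proj(f,np.array([.585,y,z]))[0]-[270,165])*8) for z in(.219,.197,.192,.186)])
print([ (z,np.round((proj(f,np.array([.585,-.0365,z]))[0]-[270,165])*8)) for z in(.231,.21,.157)])
E
```

```text
[-5.03889057  0.05414198  6.97631527] [ 0.58352733 -0.00150344  0.19709249]
-0.0005 [array([175., 187.]), array([179., 250.]), array([180., 265.]), array([181., 281.])]
-0.018 [array([221., 227.]), array([223., 290.]), array([224., 305.]), array([225., 321.])]
-0.027 [array([244., 248.]), array([247., 311.]), array([247., 325.]), array([248., 342.])]
-0.0325 [array([259., 261.]), array([261., 324.]), array([261., 338.]), array([262., 355.])]
-0.0365 [array([269., 270.]), array([271., 333.]), array([272., 348.]), array([272., 364.])]
[(0.231, array([268., 235.])), (0.21, array([270., 296.])), (0.157, array([275., 442.]))]
```

```bash
python3 -m pendant '[[[0,0,0,0,0,0.004,0],[0,0,0,0,0,0,0],[0,0,0,0,0,0,0]]]'; python3 - <<'E'
from h import *
def ext(I,s,ox,oy,gx=0):
    I=I[:,gx:].astype(int);m=(I[...,2]-I[...,0]>70)&(I[...,1]-I[...,0]>50)
    ys,xs=np.nonzero(m);X=xs/s+ox;Y=ys/s+oy
    cols=[round(float(Y[np.abs(X-c)<.4].max()),1) for c in (286,288,290,292,294,296)]
    return round(X.min(),1),round(X.max(),1),cols
print('shut',ext(cv2.imread('pics/shut.png'),2.5,200,140,350))
print('press',ext(cv2.imread('pics/press.png'),8,270,165))
f=load('scene')
f=grab('scene');b=cv2.resize(f['frame'][140:280,200:360],(400,350),interpolation=2)
print('now',ext(b,2.5,200,140))
for t in (0,.16,.2,.25,.3):
    a=.3-t;r=.1;th=np.linspace(0,2*np.pi,100)
    # pad rigid with lever, rotated about pivot (x=.685,z=.185): bottom rim
    P=[(.685-(r+.017*np.cos(q))*np.cos(a)+(-.0055)*0, -.0005+.017*np.sin(q), .185+(r+.017*np.cos(q))*np.sin(a)-.0055*np.cos(a)) for q in th]
    p=proj(f,np.array(P));print(t,[round(p[np.abs(p[:,0]-c)<1][:,1].max(),1) for c in(286,288,290,292,294,296)],p[:,0].min().round(1),p[:,0].max().round(1))
F=[manip.state()['contact_force'][2] for _ in range(3)];print(F)
E
```

```text
time: 19.45
tool_pos: [0.5837, -0.0015, 0.1981]
tool_rot: [0.0, 1.0, -0.015, -0.001]
contact_force: [-5.5, -0.3, 6.1]
gripper_width: 0.001
shut (np.float64(284.0), np.float64(300.4), [194.0, 195.2, 196.0, 196.4, 196.4, 196.0])
press (np.float64(283.4), np.float64(299.2), [205.1, 205.8, 206.2, 206.1, 205.8, 203.5])
now (np.float64(283.6), np.float64(299.2), [204.4, 205.2, 205.6, 205.6, 205.2, 203.2])
0 [np.float64(192.6), np.float64(194.0), np.float64(195.0), np.float64(195.7), np.float64(196.0), np.float64(196.1)] 285.3 302.5
0.16 [np.float64(201.1), np.float64(202.3), np.float64(202.8), np.float64(203.1), np.float64(203.1), np.float64(203.0)] 284.2 301.4
0.2 [np.float64(202.8), np.float64(204.0), np.float64(204.6), np.float64(204.8), np.float64(204.8), np.float64(204.6)] 284.1 301.3
0.25 [np.float64(205.3), np.float64(206.1), np.float64(206.7), np.float64(206.8), np.float64(206.8), np.float64(206.5)] 284.1 301.3
0.3 [np.float64(207.0), np.float64(208.2), np.float64(208.6), np.float64(208.7), np.float64(208.7), np.float64(208.4)] 284.2 301.3
[np.float64(6.767011627079512), np.float64(6.767011627079512), np.float64(6.767011627079512)]
```

Three estimates agree: the pad's image shift gives about 0.20 rad, the tool height about 0.21, and the force about 0.22. All are mid-green, so I hand in while holding.

```bash
python3 -c "
from plant import manip
print(manip.job_done());s=manip.state();print(s['time'],s['tool_pos'],s['contact_force'])"
```

```text
the job is handed in; nothing more can be done
None
the job is handed in; nothing more can be done
```

I ran the whole sequence and handed in at about 19.5 s while still holding the lever in what I measure as mid-green. The system gives no verdict, so this rests on my own checks.

- **Door down:** I pinched the bar and lowered the door until it lay flat, confirmed in a picture.
- **Vial:** I stood the white-capped vial cap up in the blue socket and let go. A picture showed it seated, leaning slightly.
- **Door up:** I swung the door up until it hit a solid stop; pushing about 5 mm further did not move it. Partway up the wrist force rose to about 26 N because my hinge estimate was a few millimetres off. I corrected the path and carried on. The vial was still in the socket in the mid-swing picture and is hidden now that the door is shut.
- **Lever:** I pressed the yellow pad with the closed fingers and held it at about 6 to 7 N. The pad's shift in the image gives about 0.20 rad, tool height about 0.21 and force about 0.21 to 0.24.
- **Check that disagreed:** by eye, the pointer looked near the lower edge of the green, at up to about 0.29 rad. I backed off 1 mm before handing in.
- **Other items:** I never touched the two black-capped vials or the timer, but I did not re-measure where they stood at the end.

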